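Prop the weight chest open and put the loose weight away

TASK

Lift the lid of the wooden weight chest, almost upright, until its stay drops in, and let it down onto the stay so that it holds by itself. Then take the cloth-covered weight that lies on the bare table and lay it flat on the floor of the chest, lowering it right down before letting go. Leave the like weight that is pressing the board where it is.

Things in the scene. Friction and masses are not known exactly. Their poses are not given: they have to be found in the camera images.
- chest: wooden chest, fixed; 200 mm deep (x) x 220 wide (y) x 80 high without lid, walls 8; origin: centre of its underside on the table, x points from front to hinged back. Inner floor 10 mm above the origin, inside x -92..92, y -102..102 mm. A like weight is fixed along the back wall; the floor from x = -92 to 38 is empty. The propped lid's front edge hangs above x = 45 mm.
- lid (a joint): lid angle, rad: 0 shut, stop 1.46. Wood, 200x220x8 mm, 0.35 kg; falls shut if let go off its stay. The stay, a flat steel bar on the chest's right (-y) side, pivots on the lid; its foot rolls on a stepped rail by itself. Raised past about 1.36 the foot drops behind the step; let down again, the lid rests on it at about 1.29.
- lid_handle (a point): middle of the lid's handle bar: round steel, 10 mm thick, 100 mm long, parallel to the hinge, 25 mm ahead of the lid's front edge and 40 mm above its top when shut; in the lid's frame (origin on the hinge) at x = -225, z = 48 mm. Grasp it across at its middle; it can turn between the fingers as the lid swings.
- lid_hinge (a point): middle of the lid's hinge line, at the top of the chest's back edge, 80 mm above the table; its x axis points from the handle to the hinge when the lid is shut, y lies along the hinge
- weight_center (a point): centre of the loose grey cloth-covered lead weight, a block 100 mm (its x) x 46 mm (its y) x 27 mm high, 0.62 kg (hidden variation 20 percent), lying flat on the bare table to the left or right of the chest; the point is 13 mm above its underside
- press_weight_center (a point): centre of the second weight of the same make, which lies on a pale pressing board (100 x 130 x 24 mm) on the other side of the chest; it stays there
There are look-alikes about, which are no part of the job. What is shaped like the part that bears weight_center but yellow is not meant.

How it is judged (in metres and radians):
On the way, in this order (a step that is already met when the one before it is completed fails the run):
1. the lid rests on its stay by itself, the hand off it (value of joint lid between 1.2 and 1.37 rad and contact force between each of the arm, the fingers and lid below 0.2 N), for 0.3 s.
2. the weight is lowered by hand to the floor of the chest (z of weight_center in the frame of chest below 0.04 m and x of weight_center in the frame of chest between -0.1 and 0.1 m and y of weight_center in the frame of chest between -0.11 and 0.11 m and contact force between the fingers and weight above 1 N).
At the end, for the whole second after the job is handed in: The lid stands propped on its stay (1.2 to 1.37 rad) and the formerly loose weight lies flat (within 10 degrees) and at rest on the floor inside the chest, let go no more than 17 mm above the floor; the weight on the pressing board has moved less than 20 mm (value of joint lid between 1.2 and 1.37 rad and x of weight_center in the frame of chest between -0.1 and 0.1 m and y of weight_center in the frame of chest between -0.11 and 0.11 m and z of weight_center in the frame of chest below 0.03 m and angle between weight_center's own z axis and vertical below 0.18 rad and linear speed of weight below 0.02 m/s and distance of press_weight_center from where it was at the start of the episode below 0.02 m); the robot touches nothing.
It fails at once if the weight on the pressing board is taken or pushed off its place (distance of press_weight_center from where it was at the start of the episode above 0.03 m).
It also fails if it takes over 54 s, if anything falls off the work surface, if the arm or the gripper's body presses on something with over 40 N, if the wrist force passes 120 N, or if a joint passes its speed limit or range.

ROBOT

A 6-joint arm with a two-finger parallel gripper is mounted at the origin on the work surface; the furniture and walls round the work are solid. World frame = base frame: x ahead of the robot, y to its left, z up, the work surface at z = 0. Lengths are in mm, angles in rad, forces in N, time in s.
With the tool pointing down it reaches from about 400 to 925 mm from the base axis. Payload 12.5 kg.
Tool frame: the origin (TCP) lies between the finger pads; the fingertips stand 14 mm ahead of it and the grasp point (between the pads) lies 5 mm behind it; x points along the fingers, y is the direction in which the jaws open and shut, and the axes are right-handed (so a half turn about x gives the same grasp; the last joint's range is limited). The gripper opens to 95 mm and grips with 3 to 60 N. Pads are 20 mm wide; open, the fingers measure 119 mm over their backs; the gripper's body (75 mm by 180 mm) begins 59 mm behind the grasp point.
Start: joints at [1.227, 0.491, 1.559, -0, 1.092, -0.106], TCP at [147.209, 607.433, 228.661] pointing down, gripper open.
Joint ranges: [-3.1, 3.1], [-0.84, 2.19], [0.05, 2.79], [-1.13, 4.28], [0.06, 2.93], [-2.69, 2.69]. Speed limits (rad/s): [2.22, 2.22, 2.79, 3.14, 3.14, 3.14].

INTERFACE

Orientations are given as [roll, pitch, yaw] about the fixed x, y, z axes, in that order (R = Rz(yaw) Ry(pitch) Rx(roll)).
In Python, from cell import env, cams gives the robot as it stands.
- The arm moves only by the tool carry_out, never from a script. Its arguments are lists of equal length, an entry for each row: "grip": the closure, from -1 (fully open) to 1 (shut); "linear": the shift along the tool's x, y, z scaled (see below), a list of three; "turn": the turn about the tool's x scaled (see below). In form: {"grip": [grip, ...], "linear": [[tx, ty, tz], ...], "turn": [turn, ...]}. A call has 1 to 5 rows; each row shifts and turns the commanded pose from where the row before left it, along the tool's axes as they then stand; what a row does not reach is not made up. The controller multiplies each number of a shift by 0.5 m and each number of a turn by 180 degrees. A row lasts 1/10 s, in which the tool goes at most 50 mm and 8.59 degrees, less where a joint would pass 70% of its speed; a pose out of reach is approached as far as the arm can. A call with a number of a shift or a turn outside -1 to 1 is refused whole. A call with a gripper value outside its range is refused whole. The fingers move at their own pace and stop on an object; the grip force is fixed at half the most. Time passes only in rows, so rows that do not move let the fingers close. It gives the time, the measured TCP pose, the force and the opening at its end, in the units of the state.
- env.state(): the state, without advancing time (a new reading comes with each control period).
- cams.read_camera(name): name is "scene" or "top"; returns the picture (400x640x3 uint8, blue, green, red); there is no depth.
- cams.camera_info(name): a dict with "fx", "fy", "cx", "cy" (pixels), "dist" ([k1, k2, p1, p2, k3] as OpenCV has them; the pictures are not rectified), "view" (4x4, takes a point from world to camera coordinates). Camera axes: x right, y down, z forward; pixel columns grow to the right and rows downward; lengths in mm; the calibration is good to about 2 mm. A picture is of the moment at which its call begins. camera_info takes no time and is no camera call.
- env.job_done(): hands the job in, once; it reports no verdict.
The state is a dict: "t": time; "joints": joint angles; "qvel": joint speeds; "tau": joint torques, N m; "eef_pos": TCP position; "tcp_rot": TCP orientation; "ft_force": force on the tool from outside, world axes, zero at the start; "moment": the same for the moment, N m; "opening": opening from 0.0 (shut) to 1.0 (fully open).
Only numpy, scipy, OpenCV 4.12 (cv2) and the standard library are available. Lean on these libraries where they do the work, as an engineer would, in place of code of your own. Each camera call takes 0.05 s, during which the arm holds its last target. There are 200 camera calls.

## Working session

There is one attempt and no reset: what is moved stays moved. The work goes in short steps, Python scripts to look and compute and a tool call to move; the robot and the scene stay as the last step left them, time stands still between calls to the robot, and variables do not carry over. Pictures are saved under pics/ and viewed, about 8 in all and at most 12, crops included, and the job is handed in when it is done.

Besides the shell and the picture viewer there is one more tool, called after "Emit:" in YAML: its name, and indented under it one key for each argument. carry_out: Moves the arm, as the interface text tells. Shifts and turns lie within -1 to 1; 1 stands for 0.5 m of shift or 180 degrees of turn. Its arguments: {"type":"object","properties":{"grip":{"type":"array"},"linear":{"type":"array"},"turn":{"type":"array"}},"required":["grip","linear","turn"]}

```bash
mkdir -p pics; ls; python3 - <<'E'
from cell import env,cams
import cv2
print(env.state())
for n in("scene","top"):
    im=cams.read_camera(n); cv2.imwrite(f"pics/{n}0.png",im); print(n,cams.camera_info(n))
E
```

```text
pics
{'t': 0.0, 'joints': array([ 1.22738175e+00,  4.91562663e-01,  1.55943982e+00, -3.48111192e-05,
        1.09172637e+00, -1.05612764e-01]), 'qvel': array([ 9.03794252e-04,  1.35196440e-03, -2.05466639e-05,  3.15823846e-04,
       -1.51426911e-03,  1.21381473e-03]), 'tau': array([ 2.40480033e-03, -6.12640214e+01, -2.58178210e+01,  6.93633920e-02,
        4.82752465e-02, -8.12989288e-05]), 'eef_pos': array([147.14441766, 607.19386021, 228.06313777]), 'tcp_rot': array([-1.64924269,  1.56965971, -1.88702845]), 'ft_force': array([ 0.13866694, -0.88269364,  0.43500953]), 'moment': array([-0.00150854, -0.01184509, -0.0108871 ]), 'opening': 0.9997531745558911}
scene {'fx': 387.0984946671938, 'fy': 387.0984946671938, 'cx': 313.78981747325275, 'cy': 203.32924447230096, 'dist': array([-0.09718894,  0.        ,  0.        ,  0.        ,  0.        ]), 'view': array([[ 8.44559212e-01, -5.35371647e-01,  9.84565598e-03,
        -3.90978703e+02],
       [-3.92218738e-01, -6.31041197e-01, -6.69291767e-01,
         2.41495926e+02],
       [ 3.64532850e-01,  5.61394876e-01, -7.42934448e-01,
         1.13363465e+03],
       [ 0.00000000e+00,  0.00000000e+00,  0.00000000e+00,
         1.00000000e+00]])}
top {'fx': 396.36779777509963, 'fy': 396.36779777509963, 'cx': 318.03626550919677, 'cy': 197.10773072825214, 'dist': array([0.00272526, 0.        , 0.        , 0.        , 0.        ]), 'view': array([[ 6.42691569e-02, -9.97918811e-01,  5.24618514e-03,
        -5.06475743e+01],
       [-9.74264097e-01, -6.38821395e-02, -2.16167857e-01,
         4.58391133e+02],
       [ 2.16053108e-01,  8.78175610e-03, -9.76342120e-01,
         1.17650120e+03],
       [ 0.00000000e+00,  0.00000000e+00,  0.00000000e+00,
         1.00000000e+00]])}
```

View pics/scene0.png

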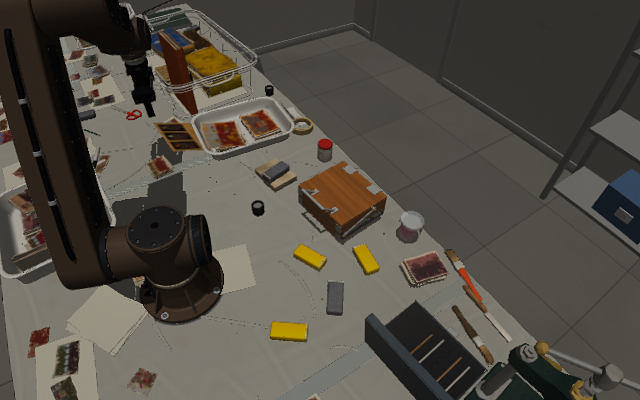

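View pics/top0.png

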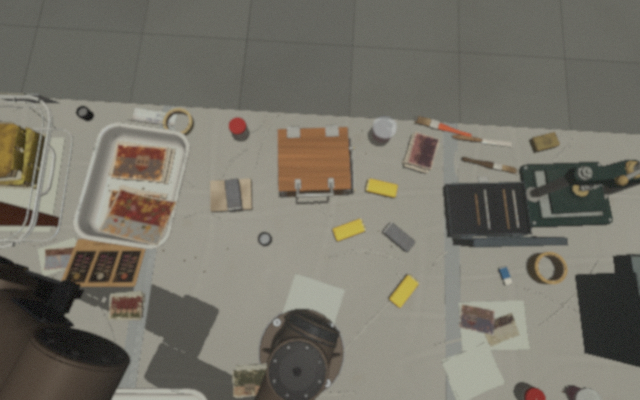

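Scene: chest ~(342,200), grey weight ~(335,297), press weight ~(276,170). Top: chest ~(315,160), handle ~(313,198), grey weight ~(399,237), press weight on its board ~(233,193). I'll enlarge both pictures.

```bash
python3 - <<'E'
import cv2
a=cv2.imread("pics/top0.png")[115:260,265:425]; cv2.imwrite("pics/topc.png",cv2.resize(a,None,fx=4,fy=4,interpolation=cv2.INTER_CUBIC))
b=cv2.imread("pics/scene0.png")[150:325,280:400]; cv2.imwrite("pics/scenec.png",cv2.resize(b,None,fx=3.4,fy=3.4,interpolation=cv2.INTER_CUBIC))
E
```

```text
(no output)
```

View pics/topc.png

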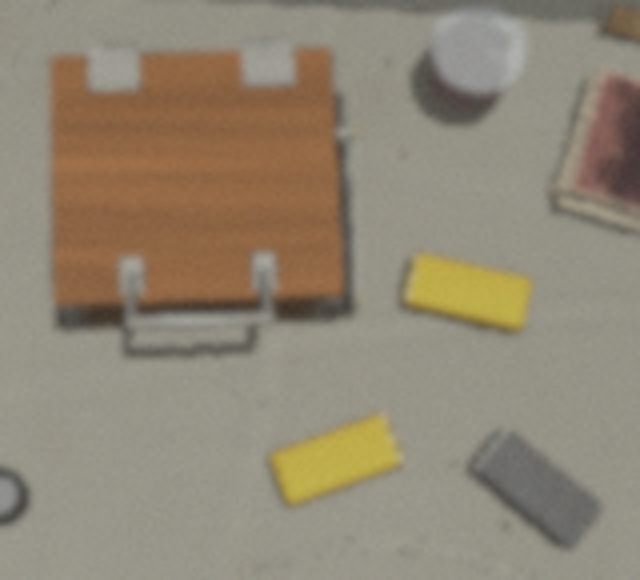

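View pics/scenec.png

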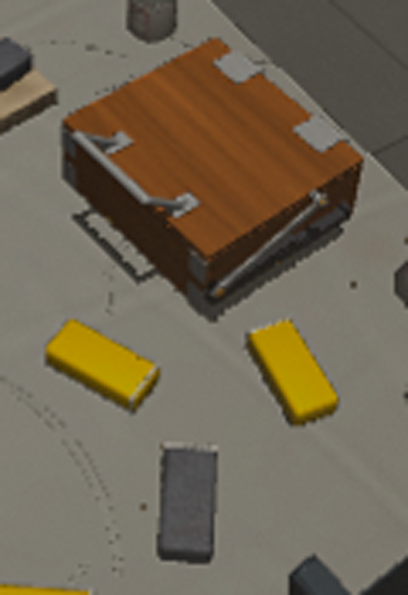

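```bash
cat > h.py <<'E'
import numpy as np,cv2
from cell import env,cams
from scipy.optimize import least_squares
from scipy.spatial.transform import Rotation as R
def proj(n,P):
    c=cams.camera_info(n);V=c["view"];K=np.array([[c["fx"],0,c["cx"]],[0,c["fy"],c["cy"]],[0,0,1.]])
    return cv2.projectPoints(np.asarray(P,float).reshape(-1,1,3),cv2.Rodrigues(V[:3,:3])[0],V[:3,3],K,c["dist"])[0].reshape(-1,2)
def place(p,L):
    L=np.asarray(L,float);c,s=np.cos(p[2]),np.sin(p[2])
    return np.c_[p[0]+c*L[:,0]-s*L[:,1],p[1]+s*L[:,0]+c*L[:,1],L[:,2]]
def fit(obs,p0):
    f=lambda p:np.concatenate([(proj(n,place(p,L))-u).ravel() for n,L,u in obs])
    r=least_squares(f,p0,x_scale=[100,100,1],loss="soft_l1");return r.x,f(r.x).reshape(-1,2)
E
python3 - <<'E'
from h import *
T=lambda a:np.array(a,float)/4+[265,115]-.375
S=lambda a:np.array(a,float)/3.4+[280,150]-.35
lid=[[100,110,88],[100,-110,88],[-100,-110,88],[-100,110,88]]
hd=[[-125,50,128],[-125,-50,128]]
np.set_printoptions(precision=3,suppress=True)
ct=("top",lid+hd,T([[53,57],[330,50],[342,300],[57,308],[128,318],[272,318]]))
cs=("scene",lid+hd,S([[217,40],[362,158],[205,255],[65,122],[76,136],[152,202]]))
w=[[50,23,27],[50,-23,27],[-50,-23,27],[-50,23,27]]
wt=("top",w,T([[514,433],[601,505],[571,547],[482,470]])) 
for o in([ct,cs],[ct],[cs]):
    p,r=fit(o,[650,0,0]);print("chest",p,"\n",r.T)
w2=[[50,23,27],[50,-23,27],[-50,-23,27],[-50,23,27]]
# order: along long axis: A end = upper-left in top
wt=("top",w2,T([[514,433],[482,470],[571,547],[601,505]])[[1,0,3,2]])
ws=("scene",w2,S([[165,449],[217,449],[213,555],[159,553]]))
for o in([wt],[ws],[wt,ws]):
    b=min((fit(o,[400,-200,y]) for y in(.8,2.4,-.8,-2.4)),key=lambda q:abs(q[1]).sum());print("w",b[0],"\n",b[1].T)
s=env.state();Rm=R.from_euler("xyz",s["tcp_rot"]).as_matrix();print(Rm)
E
```

```text
chest [572.852   0.546   0.095] 
 [[-0.607  0.681  0.823 -1.008  0.764 -0.732 -0.241  1.015  0.739 -0.847
   0.515 -2.04 ]
 [-0.203 -0.372 -0.618 -0.494  1.612  0.603 -0.883  0.328  0.879 -0.859
   0.243 -0.218]]
chest [572.842   0.493   0.094] 
 [[-0.558  0.731  0.809 -1.025  0.739 -0.756]
 [-0.233 -0.336 -0.578 -0.524  1.601  0.626]]
chest [572.904   0.613   0.097] 
 [[-0.3    1.017  0.811 -0.857  0.534 -1.982]
 [-0.903  0.261  0.861 -0.832  0.267 -0.214]]
w [ 357.992 -281.767    0.923] 
 [[-2.268 -1.022  2.617  0.926]
 [-0.546 -2.4    0.602  1.466]]
w [ 354.468 -282.843    0.936] 
 [[-0.383  0.173  0.573 -0.335]
 [-0.984  0.026  0.59   0.077]]
w [ 355.598 -282.436   -5.355] 
 [[-2.098 -0.913  2.849  1.222  0.002  0.545  0.679 -0.214]
 [ 0.33  -1.588  1.297  2.224 -1.312 -0.196  0.322 -0.312]]
[[-0.     0.236  0.972]
 [-0.001  0.972 -0.236]
 [-1.    -0.001 -0.   ]]
```

Emit:
carry_out:
  grip: [-1,-1,-1,-1,-1]
  linear:
    - [0,-0.0565,0.07]
    - [0,-0.0565,0.07]
    - [0,-0.0565,0.07]
    - [0,-0.0565,0.07]
    - [0,-0.0565,0.07]
  turn: [0,0,0,0,0]

```text
t: 0.6
eef_pos: [284.6, 427.3, 228.5]
tcp_rot: [-1.92, 1.571, -2.158]
ft_force: [2.2, 1.3, 0.9]
opening: 0.999
```

Emit:
carry_out:
  grip: [-1,-1,-1,-1,-1]
  linear:
    - [0,-0.0565,0.07]
    - [0,-0.0565,0.07]
    - [0,-0.0565,0.07]
    - [0,-0.0565,0.07]
    - [0,-0.0565,0.07]
  turn: [0,0,0,0,0]

```text
t: 1.1
eef_pos: [421.6, 248.8, 228.6]
tcp_rot: [3.104, 1.571, 2.866]
ft_force: [0.4, 0.5, -0.6]
opening: 1.002
```

Emit:
carry_out:
  grip: [-0.4,-0.4,-0.4,-0.4,-0.4]
  linear:
    - [0,-0.0824,0.0298]
    - [0,-0.0824,0.0298]
    - [0,-0.0824,0.0298]
    - [0,-0.0824,0.0298]
    - [0,-0.0824,0.0298]
  turn: [0,0,0,0,0]

```text
t: 1.6
eef_pos: [444.5, 30.9, 228.6]
tcp_rot: [2.404, 1.571, 2.166]
ft_force: [1.5, 0.3, 0.4]
opening: 0.705
```

Emit:
carry_out:
  grip: [-0.4,-0.4,-0.4,-0.4,-0.4]
  linear:
    - [0,-0.0824,0.0298]
    - [0,0,0]
    - [0,0,0]
    - [0,0,0]
    - [0,0,0]
  turn: [0,0.0475,0.0475,0.0475,0.0475]

```text
t: 2.1
eef_pos: [449.4, -11.0, 228.5]
tcp_rot: [-2.768, 1.57, 2.674]
ft_force: [-0.3, 0.6, -0.2]
opening: 0.701
```

Emit:
carry_out:
  grip: [-0.4,-0.4,-0.4,-0.4,-0.4]
  linear:
    - [0,0,0]
    - [0,0,0]
    - [0,0,0]
    - [0,0,0]
    - [0,0,0]
  turn: [0.0475,0.0475,0.0475,0.0475,0.014]

```text
t: 2.6
eef_pos: [449.3, -10.8, 228.5]
tcp_rot: [-2.078, 1.57, 2.724]
ft_force: [-0.0, 0.8, 0.3]
opening: 0.704
```

```bash
python3 - <<'E'
from h import *
s=env.state();M=R.from_euler("xyz",s["tcp_rot"]).as_matrix();print(s["eef_pos"],M.round(3),np.arctan2(M[1,1],M[0,1]),s["joints"])
a=cams.read_camera("top")[115:260,265:425];b=cams.read_camera("scene")[110:255,260:400]
cv2.imwrite("pics/p2.png",np.hstack([cv2.resize(a,None,fx=2.6,fy=4,interpolation=2)[:, :0],cv2.resize(a,(400,362),interpolation=2).repeat(1,0),cv2.resize(b,(350,362),interpolation=2)]) if 0 else np.hstack([cv2.resize(a,(400,362),interpolation=2),cv2.resize(b,(350,362),interpolation=2)]))
E
```

```text
[449.33907013 -10.8371797  228.4520003 ] [[-0.     0.996  0.09 ]
 [ 0.     0.09  -0.996]
 [-1.    -0.    -0.   ]] 0.08974735457913399 [-1.71321779e-01  2.42329491e-01  1.96852942e+00  1.30561872e-04
  9.31150800e-01 -2.61147050e-01]
```

View pics/p2.png

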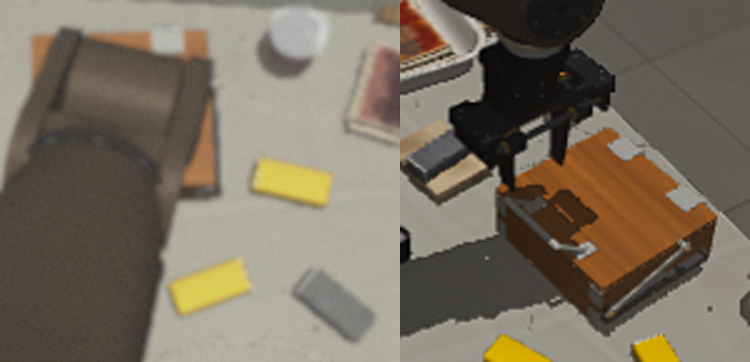

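The open fingers stand over the handle, astride it in x. Going down.

Emit:
carry_out:
  grip: [-0.4,-0.4,-0.4,-0.4,-0.4]
  linear:
    - [0.08,0,0]
    - [0.08,0,0]
    - [0.05,0,0]
    - [0,0,0]
    - [0,0,0]
  turn: [0,0,0,0,0]

```text
t: 3.2
eef_pos: [449.7, -10.9, 124.0]
tcp_rot: [-2.023, 1.57, 2.786]
ft_force: [0.2, 0.1, 0.7]
opening: 0.7
```

Emit:
carry_out:
  grip: [0.2,0.4,0.5,0.55,0.6]
  linear:
    - [0,0,0]
    - [0,0,0]
    - [0,0,0]
    - [0,0,0]
    - [0,0,0]
  turn: [0,0,0,0,0]

```text
t: 3.7
eef_pos: [449.6, -10.9, 123.9]
tcp_rot: [1.484, 1.57, 0.009]
ft_force: [-0.3, -0.2, -0.2]
opening: 0.339
```

Emit:
carry_out:
  grip: [0.6,0.65,0.7,0.7,0.7]
  linear:
    - [0,0,0]
    - [0,0,0]
    - [0,0,0]
    - [0,0,0]
    - [0,0,0]
  turn: [0,0,0,0,0]

```text
t: 4.2
eef_pos: [449.5, -10.9, 123.6]
tcp_rot: [3.132, 1.571, 1.657]
ft_force: [0.7, 0.6, 0.9]
opening: 0.148
```

Emit:
carry_out:
  grip: [0.8,0.9,1,1,1]
  linear:
    - [0,0,0]
    - [0,0,0]
    - [0,0,0]
    - [0,0,0]
    - [0,0,0]
  turn: [0,0,0,0,0]

```text
t: 4.7
eef_pos: [448.5, -10.9, 123.5]
tcp_rot: [-1.718, 1.569, 3.09]
ft_force: [-5.0, -1.0, 3.5]
opening: 0.098
```

```bash
python3 - <<'E'
import numpy as np
# arc of TCP, tool units: tx=-dz, ty=dx(chest); from theta 0 to 1.40
th=np.linspace(0,1.40,21);r=np.hypot(225,48);a=np.arctan2(48,225)
x=-r*np.cos(th+a);z=r*np.sin(th+a)
for t,dx,dz,cx,cz in zip(th[1:],np.diff(x),np.diff(z),x[1:]-x[0],z[1:]-z[0]):print(f"{t:.2f} tx {-dz/500:.4f} ty {dx/500:.4f}  cum {cx:.0f} {cz:.0f}")
E
```

```text
0.07 tx -0.0312 ty 0.0078  cum 4 16
0.14 tx -0.0306 ty 0.0100  cum 9 31
0.21 tx -0.0298 ty 0.0121  cum 15 46
0.28 tx -0.0289 ty 0.0142  cum 22 60
0.35 tx -0.0279 ty 0.0161  cum 30 74
0.42 tx -0.0267 ty 0.0181  cum 39 88
0.49 tx -0.0253 ty 0.0199  cum 49 100
0.56 tx -0.0239 ty 0.0216  cum 60 112
0.63 tx -0.0223 ty 0.0232  cum 71 123
0.70 tx -0.0206 ty 0.0247  cum 84 134
0.77 tx -0.0189 ty 0.0261  cum 97 143
0.84 tx -0.0170 ty 0.0274  cum 111 152
0.91 tx -0.0150 ty 0.0285  cum 125 159
0.98 tx -0.0130 ty 0.0295  cum 140 166
1.05 tx -0.0109 ty 0.0303  cum 155 171
1.12 tx -0.0088 ty 0.0310  cum 170 175
1.19 tx -0.0066 ty 0.0315  cum 186 179
1.26 tx -0.0044 ty 0.0319  cum 202 181
1.33 tx -0.0021 ty 0.0321  cum 218 182
1.40 tx 0.0001 ty 0.0322  cum 234 182
```

Emit:
carry_out:
  grip: [1,1,1,1,1]
  linear:
    - [-0.0312,0.0078,0]
    - [-0.0306,0.01,0]
    - [-0.0298,0.0121,0]
    - [-0.0289,0.0142,0]
    - [-0.0279,0.0161,0]
  turn: [0,0,0,0,0]

```text
t: 5.2
eef_pos: [477.7, -8.0, 198.0]
tcp_rot: [-1.672, 1.566, 3.136]
ft_force: [-6.3, -1.9, 0.6]
opening: 0.099
```

Emit:
carry_out:
  grip: [1,1,1,1,1]
  linear:
    - [-0.0267,0.0181,0]
    - [-0.0253,0.0199,0]
    - [-0.0239,0.0216,0]
    - [-0.0223,0.0232,0]
    - [-0.0206,0.0247,0]
  turn: [0,0,0,0,0]

```text
t: 5.7
eef_pos: [530.5, -2.9, 258.5]
tcp_rot: [-1.604, 1.565, -3.079]
ft_force: [-11.1, 0.1, 11.9]
opening: 0.094
```

Emit:
carry_out:
  grip: [1,1,1,1,1]
  linear:
    - [-0.0189,0.0261,0]
    - [-0.017,0.0274,0]
    - [-0.015,0.0285,0]
    - [-0.013,0.0295,0]
    - [-0.0109,0.0303,0]
  turn: [0,0,0,0,0]

```text
t: 6.2
eef_pos: [603.5, 4.3, 295.8]
tcp_rot: [-2.916, 1.57, 1.892]
ft_force: [-2.5, 1.6, 3.2]
opening: 0.097
```

Emit:
carry_out:
  grip: [1,1,1,1,1]
  linear:
    - [-0.0088,0.031,0]
    - [-0.0066,0.0315,0]
    - [-0.0044,0.0319,0]
    - [-0.0021,0.0321,0]
    - [0,0.0322,0]
  turn: [0,0,0,0,0]

```text
t: 6.7
eef_pos: [682.9, 11.7, 305.7]
tcp_rot: [-2.351, 1.57, 2.457]
ft_force: [-0.4, -0.0, -0.5]
opening: 0.096
```

Emit:
carry_out:
  grip: [1,1]
  linear:
    - [0,0.005,0]
    - [0,0,0]
  turn: [0,0]

```text
t: 6.9
eef_pos: [685.3, 11.8, 305.6]
tcp_rot: [1.92, 1.57, 0.444]
ft_force: [-0.9, 1.1, 4.1]
opening: 0.094
```

Emit:
carry_out:
  grip: [1,1,1,1,1]
  linear:
    - [0,-0.012,0]
    - [0,-0.012,0]
    - [0,-0.012,0]
    - [0,-0.012,0]
    - [0,0,0]
  turn: [0,0,0,0,0]

```text
t: 7.4
eef_pos: [660.2, 9.3, 305.5]
tcp_rot: [-2.037, 1.57, 2.771]
ft_force: [0.6, 2.2, 0.6]
opening: 0.098
```

Emit:
carry_out:
  grip: [1,1]
  linear:
    - [0,-0.006,0]
    - [0,0,0]
  turn: [0,0]

```text
t: 7.6
eef_pos: [657.9, 9.1, 305.4]
tcp_rot: [-2.242, 1.57, 2.566]
ft_force: [-0.7, 1.6, 0.6]
opening: 0.098
```

```bash
python3 - <<'E'
from h import *
b=cams.read_camera("scene")[60:260,260:440];cv2.imwrite("pics/p3.png",cv2.resize(b,None,fx=3,fy=3,interpolation=2));print(env.state()["ft_force"])
E
```

```text
[0.06170805 2.18533422 0.65787945]
```

View pics/p3.png

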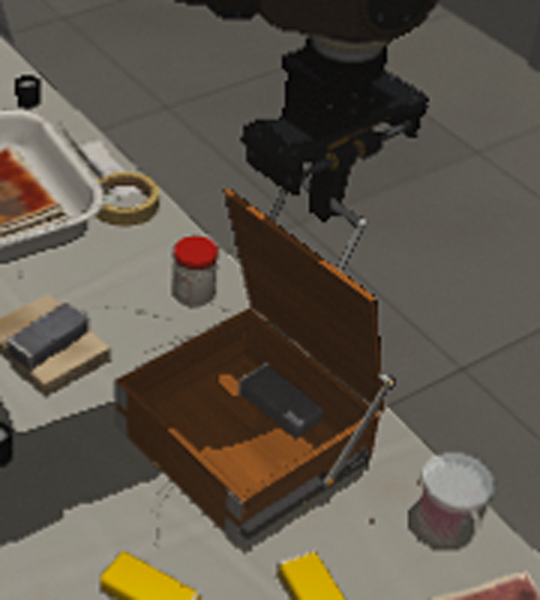

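The lid stands raised (front edge crop (300,245)), with the stay's foot at (330,482) on the rail and the inner weight at the back (282,395). Letting the lid down a little further, watching the force.

Emit:
carry_out:
  grip: [1,1]
  linear:
    - [0,-0.005,0]
    - [0,0,0]
  turn: [0,0]

```text
t: 7.85
eef_pos: [655.5, 8.9, 305.3]
tcp_rot: [-2.526, 1.57, 2.282]
ft_force: [1.2, 3.0, -2.1]
opening: 0.098
```

Emit:
carry_out:
  grip: [1,1]
  linear:
    - [0,-0.005,0]
    - [0,0,0]
  turn: [0,0]

```text
t: 8.05
eef_pos: [653.3, 8.7, 305.2]
tcp_rot: [1.946, 1.57, 0.47]
ft_force: [5.2, 3.1, -3.7]
opening: 0.096
```

Emit:
carry_out:
  grip: [0.7,0.5,0.2,0,0]
  linear:
    - [0,0,0]
    - [0,0,0]
    - [0,0,0]
    - [0,0,0]
    - [0,0,0]
  turn: [0,0,0,0,0]

```text
t: 8.55
eef_pos: [653.0, 8.4, 305.6]
tcp_rot: [-1.016, 1.571, -2.492]
ft_force: [-0.2, -0.4, 0.6]
opening: 0.428
```

Emit:
carry_out:
  grip: [0,0,0,0,0]
  linear:
    - [-0.03,0,0]
    - [-0.08,0,0]
    - [-0.08,0,0]
    - [0,0,0]
    - [0,0,0]
  turn: [0,0,0,0,0]

```text
t: 9.05
eef_pos: [653.1, 8.5, 401.1]
tcp_rot: [1.363, 1.57, -0.113]
ft_force: [-0.2, 0.8, -0.1]
opening: 0.501
```

```bash
python3 - <<'E'
from h import *
s=cams.read_camera("scene");b=s[60:325,260:420];t=cams.read_camera("top");a=t[100:280,265:425]
cv2.imwrite("pics/s4.png",s);cv2.imwrite("pics/t4.png",t)
cv2.imwrite("pics/p4.png",np.hstack([cv2.resize(b,(350,580),interpolation=2),cv2.resize(t[205:265,365:435],(450,386),interpolation=2).__class__(0) if 0 else cv2.copyMakeBorder(cv2.resize(t[205:265,365:435],(450,386),interpolation=2),0,194,0,0,0)]))
E
```

```text
(no output)
```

View pics/p4.png

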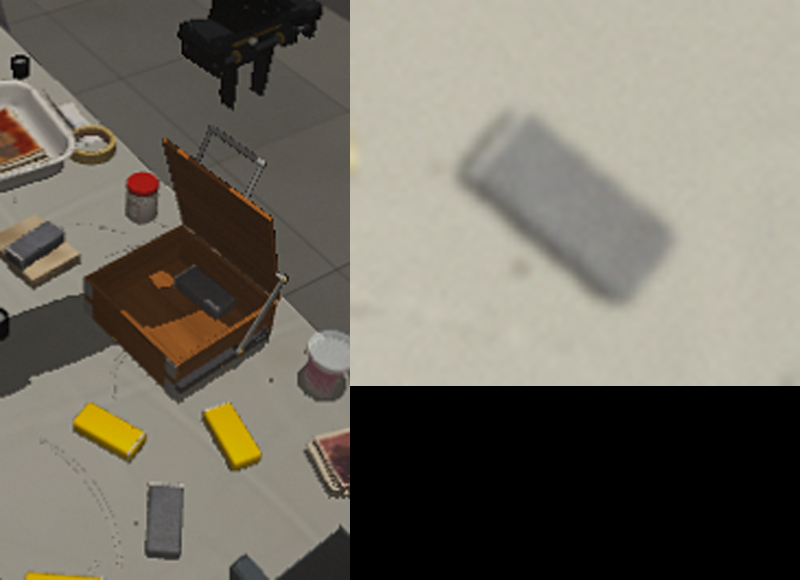

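Lid stands on its stay with the hand off: front edge (220,180), stay foot (240,350). Grey weight outline in the right crop: (522,105), (460,168), (622,303), (676,240). Refit with these.

```bash
cat >> h.py <<'E'
def go(x,y,yaw):
    s=env.state();M=R.from_euler("xyz",s["tcp_rot"]).as_matrix();y0=np.arctan2(M[1,1],M[0,1])
    d=M.T@np.r_[np.array([x,y])-s["eef_pos"][:2],0]
    print("pos",s["eef_pos"].round(1),"yaw",round(y0,3),"units ty tz",(d/500).round(4)[1:],"turn",round((y0-yaw)/np.pi,4))
E
python3 - <<'E'
from h import *
T=lambda a:np.array(a,float)/(450/70)+[365,205]-.42
S=lambda a:np.array(a,float)/[350/160,580/265]+[260,60]-.27
w=[[50,23,27],[50,-23,27],[-50,-23,27],[-50,23,27]]
wt=("top",w,T([[460,168],[522,105],[676,240],[622,303]]))
ws=("scene",w,S([[147,484],[184,484],[182,554],[146,554]]))
for o in([wt],[ws],[wt,ws]):
    p,r=fit(o,[357,-281,.93]);print(p.round(3),r.round(1).T.tolist())
go(p[0],p[1],p[2]-np.pi/2)
E
```

```text
[ 369.499 -445.699    0.885] [[-0.2, -0.5, 0.8, -0.1], [-0.0, -0.9, -0.1, 1.1]]
[ 354.613 -282.153    0.962] [[0.3, -0.7, 0.3, -0.0], [-0.2, 0.5, 0.2, -0.5]]
[ 356.812 -286.833    0.931] [[-51.7, -52.2, -50.6, -51.3, 2.4, 1.3, 1.4, 1.0], [1.5, 0.1, -0.1, 1.6, 0.5, 1.5, 1.4, 0.2]]
pos [652.8   8.5 399.3] yaw 0.095 units ty tz [-0.6455  0.5318] turn 0.234
```

```bash
python3 - <<'E'
from h import *
T=lambda a:(np.array(a,float)-[350,0])/(450/70)+[365,205]-.42
S=lambda a:np.array(a,float)/[350/160,580/265]+[260,60]-.27
w=[[50,23,27],[50,-23,27],[-50,-23,27],[-50,23,27]]
wt=("top",w,T([[460,168],[522,105],[676,240],[622,303]]))
ws=("scene",w,S([[147,484],[184,484],[182,554],[146,554]]))
for o in([wt],[ws],[wt,ws]):
    p,r=fit(o,[357,-281,.93]);print(p.round(3),r.round(1).T.tolist())
go(p[0],p[1],p[2]-np.pi/2)
E
```

```text
[ 358.546 -277.567    0.899] [[-0.1, -0.2, 0.7, -0.3], [0.2, -0.9, -0.3, 1.0]]
[ 354.613 -282.153    0.962] [[0.3, -0.7, 0.3, -0.0], [-0.2, 0.5, 0.2, -0.5]]
[ 356.711 -279.76     0.933] [[0.5, -0.1, 1.6, 0.9, 1.0, -0.1, -0.1, -0.4], [1.4, 0.0, -0.2, 1.4, -1.3, -0.3, -0.6, -1.8]]
pos [652.8   8.5 399.3] yaw 0.095 units ty tz [-0.6443  0.5177] turn 0.2333
```

Emit:
carry_out:
  grip: [0,0,0,0,0]
  linear:
    - [0,-0.0644,0.0518]
    - [0,-0.0644,0.0518]
    - [0,-0.0644,0.0518]
    - [0,-0.0644,0.0518]
    - [0,-0.0644,0.0518]
  turn: [0,0,0,0,0]

```text
t: 9.65
eef_pos: [503.6, -136.4, 399.3]
tcp_rot: [-2.029, 1.569, 2.779]
ft_force: [0.7, -1.2, -0.2]
opening: 0.499
```

Emit:
carry_out:
  grip: [-1,-1,-1,-1,-1]
  linear:
    - [0,-0.0644,0.0518]
    - [0,-0.0644,0.0518]
    - [0,-0.0644,0.0518]
    - [0,-0.0644,0.0518]
    - [0,-0.0644,0.0518]
  turn: [0,0,0,0,0]

```text
t: 10.15
eef_pos: [355.6, -280.5, 399.5]
tcp_rot: [-2.501, 1.569, 2.307]
ft_force: [0.1, -0.2, -0.4]
opening: 0.864
```

Emit:
carry_out:
  grip: [-1,-1,-1,-1,-1]
  linear:
    - [0,0,0]
    - [0,0,0]
    - [0,0,0]
    - [0,0,0]
    - [0,0,0]
  turn: [0.0467,0.0467,0.0467,0.0467,0.0467]

```text
t: 10.65
eef_pos: [356.9, -279.7, 399.4]
tcp_rot: [-1.771, 1.569, 2.297]
ft_force: [-0.2, 0.6, 0.1]
opening: 1.001
```

Emit:
carry_out:
  grip: [-1,-1,-1,-1,-1]
  linear:
    - [0.09,0,0]
    - [0.09,0,0]
    - [0.09,0,0]
    - [0.09,0,0]
    - [0.09,0,0]
  turn: [0,0,0,0,0]

```text
t: 11.15
eef_pos: [356.5, -279.1, 173.3]
tcp_rot: [-1.777, 1.57, 2.297]
ft_force: [1.7, -1.5, 0.4]
opening: 0.997
```

Emit:
carry_out:
  grip: [-1,-1,-1,-1]
  linear:
    - [0.09,0,0]
    - [0.06,0,0]
    - [0,0,0]
    - [0,0,0]
  turn: [0,0,0,0]

```text
t: 11.55
eef_pos: [357.0, -279.6, 100.5]
tcp_rot: [-1.788, 1.569, 2.286]
ft_force: [0.1, 0.8, 1.0]
opening: 0.999
```

```bash
python3 - <<'E'
from h import *
go(357,-280,.93-np.pi/2);print(env.state()["joints"].round(3))
b=cams.read_camera("scene")[200:340,260:420];cv2.imwrite("pics/p5.png",cv2.resize(b,None,fx=4,fy=4,interpolation=2))
E
```

```text
pos [ 357.  -279.6  100.5] yaw -0.638 units ty tz [0.0005 0.0006] turn 0.0008
[-0.81   0.453  2.1    0.     0.59  -0.172]
```

View pics/p5.png

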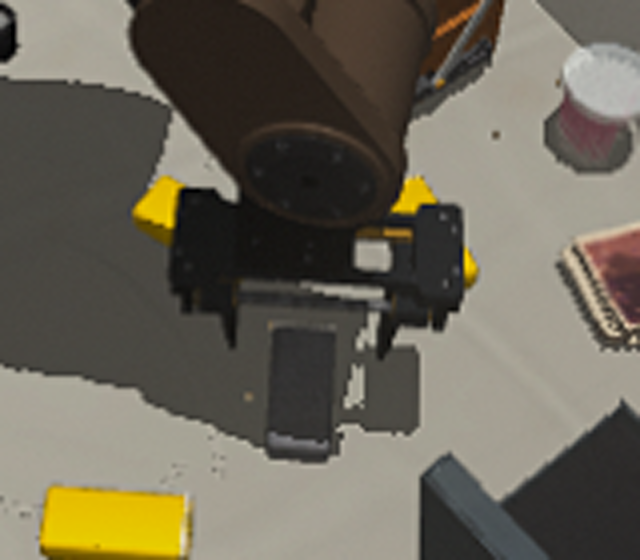

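The fingers stand on both sides of the grey weight (crop (300,385)), aligned with it. Going down and closing.

Emit:
carry_out:
  grip: [-1,-1,-1,-1,-1]
  linear:
    - [0.06,0,0]
    - [0.06,0,0]
    - [0.03,0,0]
    - [0.017,0,0]
    - [0,0,0]
  turn: [0,0,0,0,0]

```text
t: 12.1
eef_pos: [357.5, -280.1, 17.5]
tcp_rot: [1.524, 1.57, -0.686]
ft_force: [1.0, -0.2, -0.5]
opening: 1.004
```

Emit:
carry_out:
  grip: [-0.6,-0.2,0,0.2,0.5]
  linear:
    - [0,0,0]
    - [0,0,0]
    - [0,0,0]
    - [0,0,0]
    - [0,0,0]
  turn: [0,0,0,0,0]

```text
t: 12.6
eef_pos: [357.3, -279.9, 17.3]
tcp_rot: [1.602, 1.57, -0.607]
ft_force: [0.0, 0.3, -0.9]
opening: 0.636
```

Emit:
carry_out:
  grip: [1,1,1,1,1]
  linear:
    - [0,0,0]
    - [0,0,0]
    - [0,0,0]
    - [0,0,0]
    - [0,0,0]
  turn: [0,0,0,0,0]

```text
t: 13.1
eef_pos: [357.1, -279.7, 17.0]
tcp_rot: [-1.879, 1.57, 2.195]
ft_force: [-1.6, 0.2, 1.6]
opening: 0.473
```

Emit:
carry_out:
  grip: [1,1,1,1,1]
  linear:
    - [-0.03,0,0]
    - [-0.06,0,0]
    - [-0.08,0,0]
    - [-0.08,0,0]
    - [-0.08,0,0]
  turn: [0,0,0,0,0]

```text
t: 13.6
eef_pos: [356.8, -279.4, 183.2]
tcp_rot: [-1.801, 1.569, 2.273]
ft_force: [0.6, -0.3, -6.9]
opening: 0.471
```

```bash
python3 -c "
from h import *
go(450,-11,.095-np.pi/2);s=env.state();print(s['ft_force'],s['opening'])"
```

```text
pos [ 356.8 -279.4  183.2] yaw -0.638 units ty tz [-0.1701 -0.5421] turn 0.2666
[ 0.63310095 -0.29323362 -6.89870765] 0.470677863401885
```

Emit:
carry_out:
  grip: [1,1,1,1,1]
  linear:
    - [0,-0.0243,-0.0774]
    - [0,-0.0243,-0.0774]
    - [0,-0.0243,-0.0774]
    - [0,-0.0243,-0.0774]
    - [0,-0.0243,-0.0774]
  turn: [0,0,0,0,0]

```text
t: 14.1
eef_pos: [423.7, -86.6, 181.7]
tcp_rot: [-1.409, 1.57, 2.665]
ft_force: [0.4, -0.8, -6.0]
opening: 0.473
```

Emit:
carry_out:
  grip: [1,1,1,1,1]
  linear:
    - [0,-0.0243,-0.0774]
    - [0,-0.0243,-0.0774]
    - [0,0,0]
    - [0,0,0]
    - [0,0,0]
  turn: [0,0,0.0444,0.0444,0.0444]

```text
t: 14.6
eef_pos: [449.9, -11.0, 181.4]
tcp_rot: [-0.721, 1.569, 2.93]
ft_force: [-0.4, 0.0, -6.5]
opening: 0.473
```

Emit:
carry_out:
  grip: [1,1,1,1,1]
  linear:
    - [0,0,0]
    - [0,0,0]
    - [0,0,0]
    - [0,0,0]
    - [0,0,0]
  turn: [0.0444,0.0444,0.0446,0,0]

```text
t: 15.1
eef_pos: [450.1, -11.6, 181.7]
tcp_rot: [-0.4, 1.57, 2.841]
ft_force: [0.2, 0.4, -6.1]
opening: 0.471
```

```bash
python3 -c "
from h import *
go(544,-2.3,.095-np.pi/2);s=env.state();print(s['ft_force'],s['opening'])
b=cams.read_camera('scene')[60:260,230:430];cv2.imwrite('pics/p6.png',cv2.resize(b,None,fx=3,fy=3,interpolation=2))"
```

```text
pos [450.1 -11.6 181.7] yaw -1.472 units ty tz [ 1.000e-04 -1.888e-01] turn 0.0013
[ 0.23006657  0.41681725 -6.13524372] 0.4707498506107993
```

View pics/p6.png

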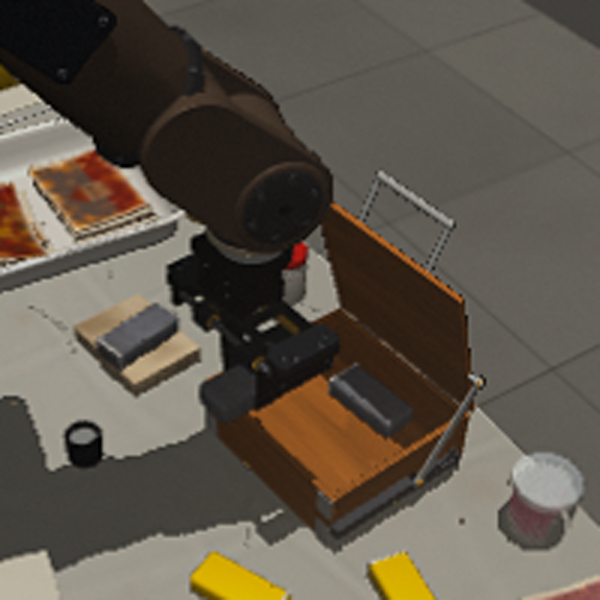

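Weight held level in front of the chest (end face at crop (230,392)), lid propped, press weight undisturbed (138,333). Moving in over the empty floor.

Emit:
carry_out:
  grip: [1,1,1,1,1]
  linear:
    - [0,0,-0.0457]
    - [0,0,-0.0457]
    - [0,0,-0.0457]
    - [0,0,-0.0457]
    - [0,0,0]
  turn: [0,0,0,0,0]

```text
t: 15.65
eef_pos: [543.5, -2.9, 181.7]
tcp_rot: [3.062, 1.569, 0.019]
ft_force: [0.9, 0.1, -7.0]
opening: 0.468
```

Emit:
carry_out:
  grip: [1,1,1,1,1]
  linear:
    - [0.05,0,0]
    - [0.05,0,0]
    - [0.05,0,0]
    - [0.04,0,0]
    - [0,0,0]
  turn: [0,0,0,0,0]

```text
t: 16.15
eef_pos: [539.6, -2.8, 84.8]
tcp_rot: [-0.242, 1.566, 2.996]
ft_force: [0.6, 0.5, -5.7]
opening: 0.468
```

```bash
python3 -c "
from h import *
go(541,-2.5,.095-np.pi/2);s=env.state();print(s['ft_force'],s['opening'])
b=cams.read_camera('scene')[60:260,230:430];t=cams.read_camera('top')[90:240,240:390];cv2.imwrite('pics/p7.png',np.hstack([cv2.resize(x,(400,400),interpolation=2) for x in(b,t)]))"
```

```text
pos [539.6  -2.8  84.8] yaw -1.474 units ty tz [-0.0004 -0.0028] turn 0.0006
[ 0.63978312  0.46435592 -5.73589755] 0.4683652510631992
```

View pics/p7.png

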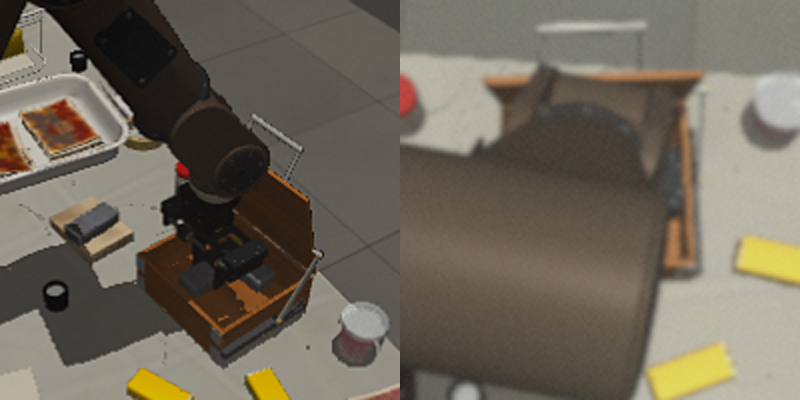

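```bash
python3 - <<'E'
from h import *
c=[572.9,.5,.095]
for y in(-45,-60,-75):
  print(y,[(z,proj("scene",place(c,[[-33,y,z]])).round(0).tolist()[0]) for z in range(200,361,20)])
s=env.state();print(s["joints"].round(3))
# lid front edge expected (theta 1.29), top & scene
L=[[100-200*np.cos(1.29)+8*np.sin(1.29)*k,y,80+200*np.sin(1.29)] for k in(0,) for y in(110,-110)]
print(place(c,L).round(0),proj("scene",place(c,L)),proj("top",place(c,L)))
# planar FK: fit link lengths from three known tool-down poses (shoulder height h, l1,l2, wrist drop d)
Q=np.array([[.4916,1.5594],[.2423,1.9685],[.453,2.1],[s["joints"][1],s["joints"][2]]]);rr=np.hypot([147.1,449.3,357,s["eef_pos"][0]],[607.2,-10.8,-279.6,s["eef_pos"][1]]);z=np.array([228.1,228.5,100.5,s["eef_pos"][2]])
print(Q,rr,z)
def f(p):
  a=Q[:,0];b=Q[:,0]+Q[:,1]
  r=p[0]*np.sin(a)+p[1]*np.sin(b)+p[4]*np.cos(b)
  return np.r_[np.sqrt(r**2+p[5]**2)-rr,p[2]+p[0]*np.cos(a)+p[1]*np.cos(b)-p[4]*np.sin(b)-p[3]-z]
r=least_squares(f,[450,450,200,250,0,60]);print(r.x,r.fun)
E
```

```text
-45 [(200, [346.0, 178.0]), (220, [346.0, 173.0]), (240, [347.0, 168.0]), (260, [347.0, 163.0]), (280, [348.0, 158.0]), (300, [348.0, 152.0]), (320, [349.0, 147.0]), (340, [350.0, 141.0]), (360, [350.0, 135.0])]
-60 [(200, [349.0, 181.0]), (220, [350.0, 176.0]), (240, [350.0, 171.0]), (260, [351.0, 166.0]), (280, [351.0, 161.0]), (300, [352.0, 155.0]), (320, [353.0, 150.0]), (340, [353.0, 144.0]), (360, [354.0, 138.0])]
-75 [(200, [353.0, 184.0]), (220, [353.0, 179.0]), (240, [354.0, 174.0]), (260, [354.0, 169.0]), (280, [355.0, 163.0]), (300, [356.0, 158.0]), (320, [356.0, 153.0]), (340, [357.0, 147.0]), (360, [358.0, 141.0])]
[-0.128  0.564  1.901  0.     0.677  1.347]
[[ 607.  114.  272.]
 [ 628. -105.  272.]] [[333.762391   123.90301759]
 [383.05358708 161.07625512]] [[270.82027141 121.47780671]
 [354.31597666 119.26130208]]
[[0.4916     1.5594    ]
 [0.2423     1.9685    ]
 [0.453      2.1       ]
 [0.56386566 1.9012345 ]] [624.7641555  449.42978317 453.4591051  541.19927234] [228.1       228.5       100.5        87.3245654]
[ 586.16643885  411.32233493 1700.27937737 1760.93316867   42.75793002
   62.16212327] [ 0.07756141 -0.08279128  0.16447687 -0.163645    0.06163468 -0.04693765
  0.04581524 -0.06051227]
```

Emit:
carry_out:
  grip: [1,1,1,1,1]
  linear:
    - [0.025,0,0]
    - [0.025,0,0]
    - [0.025,0,0]
    - [0.02,0,0]
    - [0,0,0]
  turn: [0,0,0,0,0]

```text
t: 16.75
eef_pos: [540.6, -2.9, 37.9]
tcp_rot: [-0.257, 1.568, 2.979]
ft_force: [0.4, -0.7, -6.5]
opening: 0.472
```

Emit:
carry_out:
  grip: [1,1,1,1,1]
  linear:
    - [0.008,0,0]
    - [0,0,0]
    - [0.006,0,0]
    - [0,0,0]
    - [0,0,0]
  turn: [0,0,0,0,0]

```text
t: 17.25
eef_pos: [541.4, -2.9, 32.7]
tcp_rot: [-2.976, 1.571, 0.261]
ft_force: [-0.5, 0.3, -6.1]
opening: 0.469
```

Emit:
carry_out:
  grip: [1,1,1,1]
  linear:
    - [0.004,0,0]
    - [0.004,0,0]
    - [0,0,0]
    - [0,0,0]
  turn: [0,0,0,0]

```text
t: 17.65
eef_pos: [541.3, -3.0, 28.5]
tcp_rot: [-1.085, 1.571, 2.151]
ft_force: [0.3, -1.0, -7.1]
opening: 0.468
```

Emit:
carry_out:
  grip: [1,1,1,1]
  linear:
    - [0.003,0,0]
    - [0,0,0]
    - [0,0,0]
    - [0,0,0]
  turn: [0,0,0,0]

```text
t: 18.05
eef_pos: [541.4, -2.9, 27.1]
tcp_rot: [-2.863, 1.571, 0.373]
ft_force: [0.7, -0.5, -5.5]
opening: 0.476
```

Nearly down; feeling for the floor in 1 mm steps.

Emit:
carry_out:
  grip: [1,1,1]
  linear:
    - [0.002,0,0]
    - [0,0,0]
    - [0,0,0]
  turn: [0,0,0]

```text
t: 18.35
eef_pos: [541.4, -3.0, 27.0]
tcp_rot: [3.083, 1.57, 0.037]
ft_force: [-2.8, -0.3, 8.1]
opening: 0.474
```

Emit:
carry_out:
  grip: [1,1,1]
  linear:
    - [0.002,0,0]
    - [0,0,0]
    - [0,0,0]
  turn: [0,0,0]

```text
t: 18.65
eef_pos: [541.4, -2.9, 27.0]
tcp_rot: [2.999, 1.57, -0.048]
ft_force: [-7.2, 0.0, 22.9]
opening: 0.471
```

On the floor. Ease off, open, and withdraw straight up, then forward out.

Emit:
carry_out:
  grip: [1,0.1,-0.2,-0.4,-0.4]
  linear:
    - [-0.002,0,0]
    - [0,0,0]
    - [0,0,0]
    - [0,0,0]
    - [0,0,0]
  turn: [0,0,0,0,0]

```text
t: 19.15
eef_pos: [541.5, -3.0, 26.1]
tcp_rot: [-3.108, 1.57, 0.128]
ft_force: [-0.2, 0.8, 0.5]
opening: 0.664
```

Emit:
carry_out:
  grip: [-0.4,-0.4,-0.4,-0.4,-0.4]
  linear:
    - [0,0,0]
    - [-0.02,0,0]
    - [-0.06,0,0]
    - [-0.1,0,0]
    - [-0.1,0,0]
  turn: [0,0,0,0,0]

```text
t: 19.65
eef_pos: [540.8, -2.9, 168.0]
tcp_rot: [-0.275, 1.57, 2.961]
ft_force: [1.1, 0.2, -0.2]
opening: 0.699
```

Emit:
carry_out:
  grip: [-0.4,-0.4,-0.4,-0.4,-0.4]
  linear:
    - [-0.06,0,0.05]
    - [0,0,0.09]
    - [0,0,0.05]
    - [0,0,0]
    - [0,0,0]
  turn: [0,0,0,0,0]

```text
t: 20.15
eef_pos: [447.2, -12.1, 197.0]
tcp_rot: [2.935, 1.569, -0.112]
ft_force: [1.1, 0.2, 0.0]
opening: 0.698
```

```bash
python3 -c "
from h import *
s=env.state();print(s['ft_force'],s['eef_pos'],s['t'])
b=cams.read_camera('scene')[60:260,230:430];cv2.imwrite('pics/p8.png',cv2.resize(b,None,fx=3,fy=3,interpolation=2))"
```

```text
[1.0855021  0.20919879 0.02086186] [447.17480561 -12.08393836 196.95155639] 20.15
```

View pics/p8.png

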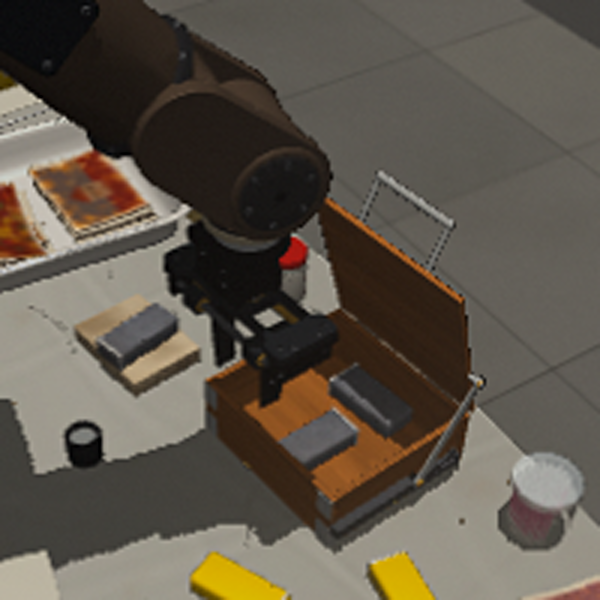

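The weight lies flat on the chest floor at crop (318,440). The lid is still on its stay (450,430), the press weight is in place (138,333), and the hand is clear of everything.

```bash
python3 -c "
from cell import env
print(env.job_done())"
```

```text
the job is handed in; nothing more can be done
None
```

I lifted the lid by its handle to about 1.41 rad, then let it down onto its stay and let go. I then took the loose grey weight from the bare table, lowered it to the chest floor and released it there. I handed the job in at about 20 s of the 54 s allowed; it reports no verdict.

**Lowering:** contact with the floor showed on the wrist force, which peaked at about 23 N. I backed off 1 mm before opening the fingers.

**Last picture:** the lid stands on its stay and the weight lies flat in the chest beside the fixed one. The weight on the pressing board looks unmoved, and the gripper touches nothing (about 1 N at the wrist, which is within its noise).

**Not measured:** I judged the final lid angle and the weight's pose in the chest only by eye. The lid angle worked out from the handle position was about 1.3 rad just before the stay took the load.

**Disagreement:** the two cameras placed the loose weight about 6 mm apart. I used the combined position, and the grasp held.

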